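# Put a cylinder head out to drain

## Robot

A 6-joint arm with a two-finger parallel gripper is mounted at the origin on the work surface. World frame = base frame: x ahead of the robot, y to its left, z up, the work surface at z = 0. Lengths are in mm, angles in degrees, forces in N, time in s.
With the tool pointing down it reaches from about 350 to 975 mm from the base axis. Payload 7.1 kg.
Tool frame: the origin (TCP) lies on the centre line of the jaws, within the pads' length; the fingertips stand 11 mm ahead of it and the grasp point (between the pads) lies 8 mm behind it (tip_extent is the distance from the TCP to the fingertips, in mm); x points along the fingers, y is the direction in which the jaws open and shut, and the axes are right-handed (so a half turn about x gives the same grasp; the last joint's range is limited). The gripper opens to 88 mm and grips with 3 to 60 N. Pads are 20 mm wide; open, the fingers measure 115 mm over their backs; the gripper's body (75 mm by 178 mm) begins 61 mm behind the grasp point.
Start: joints at [-71.104, 24.242, 93.386, -0, 62.372, -1.089], TCP at [213.623, -587.341, 195.275] pointing down, gripper open.
Joint ranges: [-172.04, 172.04], [-51.8, 120.97], [4.93, 147.93], [-75.15, 255.16], [6.16, 154.13], [-145.62, 145.62]. Speed limits (degrees/s): [136.94, 136.94, 172.46, 180, 180, 180].

## Interface

Orientations are given as [roll, pitch, yaw] about the fixed x, y, z axes, in that order (R = Rz(yaw) Ry(pitch) Rx(roll)).
In Python, from workcell import move_pose, line_to, set_joints, release, grasp, pause, ik, camera, camera_info, MotionError, finish_job, recognise, trace, spot_point, read_time_s, read_joint_pos, read_qvel, read_joint_torque, read_position, read_eef_rot, read_force, read_moment, read_finger_gap, tip_extent gives the robot as it stands. The module is installed in compiled form; this text tells all that it offers. Calls block until the motion is done:
- move_pose(position, orientation): joint-space move of the TCP to a pose.
- line_to(position, frame=None, max_speed=150): straight line of the TCP; frame=None keeps the orientation; max_speed is the mean speed in mm/s.
- set_joints(angles): joint-space move.
- release() and grasp(strength=None): open the fingers fully, or close them until they stop; strength is the grip in N (None keeps the last).
- pause(seconds).
- ik(position, orientation): joint angles nearest the present ones, or None.
- camera(name): name is "side" or "top" or "wrist"; returns the picture (400x640x3 uint8, red, green, blue); there is no depth.
- camera_info(name): a dict with "camera_matrix" (3x3 intrinsics, pixels), "k1" (the pictures are not rectified: a ray, as slopes to the right and down, at radius r is drawn at 1 + k1 r^2 times it, then the intrinsics apply), "extrinsics" (4x4, takes a point from camera to world coordinates); the wrist camera has in their place "hand_eye" (4x4, takes a point from camera to tool coordinates, whose origin is the TCP and whose axes are the tool frame's). Camera axes: x right, y down, z forward; pixel columns grow to the right and rows downward; lengths in mm; the calibration is good to about 2 mm. A picture is of the moment at which its call begins: read the wrist's pose just before it. camera_info takes no time and is no camera call.
A pose or a line that the arm cannot do raises MotionError and nothing moves.
- finish_job(): hands the job in, once; it reports no verdict.
Trained networks look in the newest picture that a camera, given by its name, has taken for a name from the list of things; names that differ only in an ending like _2 or _b are one class to them, and where a whole thing is asked for, a point or a joint stands for the part that bears it (a point fixed in the world has none). Each returns a list of dicts, best first, with "confidence" (0 to 1); they miss things now and then, are a little off and sometimes report something else, mostly with a low value. They report only what shows in the picture. A call takes as long as a camera call.
- recognise(camera, target): "location" ([column, row] in pixels, amid what is visible of it).
- trace(camera, target): "pixels" (400x640 bool, what is visible of it) and "location" ([column, row] in pixels, amid what is visible of it).
- spot_point(camera, target): "location" ([column, row] in pixels: a listed point, or the origin of a listed thing).
Readings, each from a call of its own:
- read_time_s(): time.
- read_joint_pos(): joint angles.
- read_qvel(): joint speeds.
- read_joint_torque(): joint torques, N m.
- read_position(): TCP position.
- read_eef_rot(): TCP orientation.
- read_force(): force on the tool from outside, world axes, zero at the start.
- read_moment(): the same for the moment, N m.
- read_finger_gap(): opening from 0.0 (shut) to 1.0 (fully open).
Only numpy, scipy, OpenCV 4.12 (cv2) and the standard library are available. Lean on these libraries where they do the work, as an engineer would, in place of code of your own. Each camera call takes 0.05 s, during which the arm holds its last target.

## Task

First push the drain stand's open drip drawer fully home under the rails. Then slide the cylinder head off the stand's loading deck onto the two narrow rails and leave it lying flat, square to the rails and centred across them, wholly clear of the deck and not sticking out past the rails' far end. Don't let the head tip or drop, and leave the other things on the bench where they are.

Things in the scene. Friction and masses are not known exactly. Their poses are not given: they have to be found in the camera images.
- stand: Blue steel drain stand, fixed; 170 mm (x) by 380 (y), 100 high; origin under its centre at bench level, -x side faces the robot. Half y = 0 to 190: flat steel loading deck, top z = 100. From its edge at y = 0 two level steel rails, flush with the deck, run to y = -190, no end stop; each 12 mm wide, 16 deep, centred at x = -25 and +25, open between and beside. End plate below them to z = 85.
- rails_mid (a point): Point midway between the two rails and midway along them, level with their tops (stand frame x = 0, y = -95, z = 100 mm); axes as the stand's.
- drip_drawer (a joint): How far the drip drawer is open, m: 0 = fully home against its stop, 0.085 = fully out. It slides out towards the stand's -x and stays where it is left (about 2.5 N of friction).
- drawer_front (a point): Centre of the outer face of the drip drawer's upright red front panel: 172 mm wide (y), 10 thick, 60 high (12 to 72 mm above the bench), flat, with a black painted slot. It faces the stand's -x; axes as the stand's. When home the face is at x = -90 mm in the stand frame. Behind it a black tray under the rails, 164 mm wide, 160 deep.
- head: Aluminium finned cylinder head of a small engine: block 100 mm (x) by 130 (y), 40 high, with a grey cover 88 by 112 mm on top, up to 56 mm (bolt heads to 60); about 0.85 kg, too wide to grip. Origin at the centre of its underside, z up. Starts on the loading deck, turned and off centre, its long side roughly along the stand's y.
- oil_filter: Bystander: orange oil filter can, 76 mm diameter, 100 mm high, origin at the centre of its underside, standing behind the stand.
- cleaner: Bystander: white and yellow bottle with a red cap, 60 mm diameter, 170 mm high, origin at the centre of its underside, standing beyond the rails' far end.
- wrench: Bystander: steel wrench 180 mm long lying on the bench in front of the deck, under 20 mm high.
- hammer: Bystander: hammer lying on the bench to the left.
- mug: Bystander: blue mug, 80 mm diameter, 90 mm high, standing at the right near the robot.
- funnel: Bystander: red funnel standing mouth down, 110 mm diameter, 120 mm high, at the left near the robot.
- bolt_tray: Bystander: green tray 120 by 100 by 35 mm at the right.

How it is judged:
By the outcome, as a careful person would: the job done as asked, in the order asked, and still so for the second after the job is handed in, with the robot touching nothing.
It also fails if it takes over 72 s, if anything falls off the work surface, if the arm or the gripper's body presses on something with over 40 N, if the wrist force passes 120 N, or if a joint passes its speed limit or range.

## Working session

There is one attempt and no reset: what is moved stays moved. The work goes in short steps, each a Python script; the robot and the scene stay as the last script left them, time stands still between calls to the robot, and variables do not carry over. Pictures are saved under pics/ and viewed, and the job is handed in when it is done.

```bash
mkdir -p pics; ls
python3 - <<'E'
from workcell import *
import cv2
for n in ("side","top","wrist"):
    im=camera(n); cv2.imwrite(f"pics/a_{n}.png",im[:,:,::-1])
    i=camera_info(n); print(n,{k:(v.round(4).tolist() if hasattr(v,'round') and not isinstance(v,float) else v) for k,v in i.items()})
print(read_time_s(),read_position(),read_eef_rot(),tip_extent if not callable(tip_extent) else tip_extent(),read_force())
E
```

```text
pics
side {'camera_matrix': [[482.8995, 0.0, 316.4586], [0.0, 482.8995, 199.5206], [0.0, 0.0, 1.0]], 'k1': -0.07554659258692778, 'extrinsics': [[-0.9861, -0.0981, 0.1339, 389.1104], [-0.1656, 0.6374, -0.7526, 1151.3848], [-0.0115, -0.7643, -0.6448, 1055.5333], [0.0, 0.0, 0.0, 1.0]]}
top {'camera_matrix': [[451.6918, 0.0, 317.3416], [0.0, 451.6918, 205.339], [0.0, 0.0, 1.0]], 'k1': -0.026769612275561697, 'extrinsics': [[-0.006, -0.9794, 0.2021, 280.5692], [-1.0, 0.0056, -0.003, 30.5682], [0.0018, -0.2021, -0.9794, 1623.5193], [0.0, 0.0, 0.0, 1.0]]}
wrist {'camera_matrix': [[303.2371, 0.0, 318.8886], [0.0, 303.2371, 197.9491], [0.0, 0.0, 1.0]], 'k1': -0.050153266228471396, 'hand_eye': [[-0.0006, -0.2543, 0.9671, -189.6706], [1.0, 0.0006, 0.0008, 1.3465], [-0.0008, 0.9671, 0.2543, -68.8323], [0.0, 0.0, 0.0, 1.0]]}
0.15 [ 213.48114445 -586.91490718  194.67385524] [-90.6634731   89.93094344 109.32268788] 11.0 [-0.54570657  0.69030791  0.25221766]
```

View pics/a_side.png

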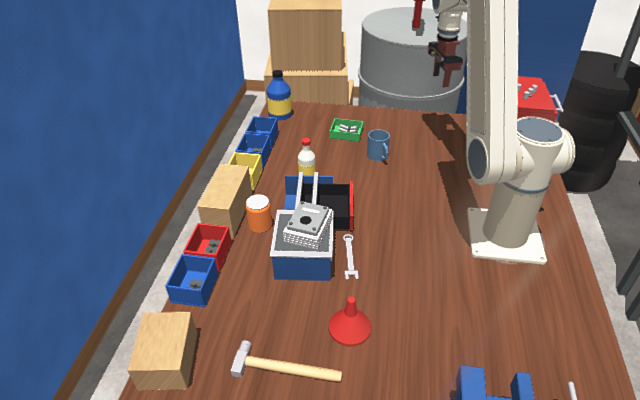

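View pics/a_top.png

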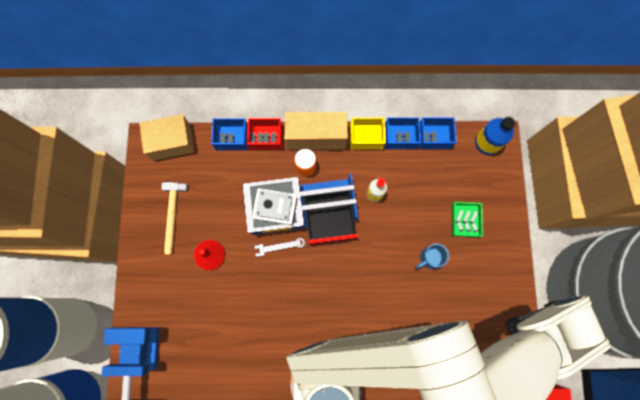

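View pics/a_wrist.png

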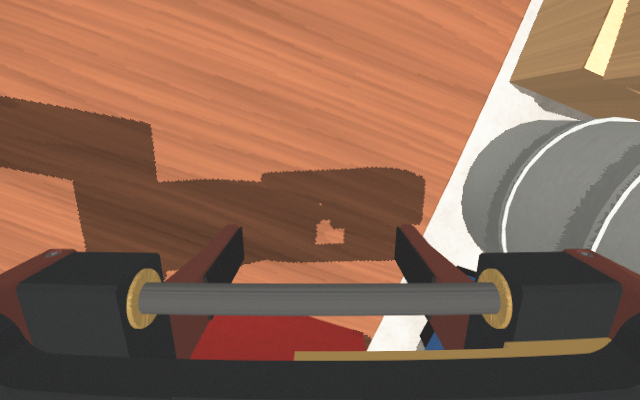

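The top view shows the stand with deck around (272,205), rails at about (330,195), the open red drawer front at about (332,239), and the wrench at (280,246). Next I'll locate them by network.

```bash
cat > h.py <<'E'
from workcell import *
import numpy as np, cv2
from scipy.spatial.transform import Rotation as R
def T_tool():
    T=np.eye(4);T[:3,3]=read_position();T[:3,:3]=R.from_euler('xyz',read_eef_rot(),degrees=True).as_matrix();return T
def cam(n,T=None):
    i=camera_info(n);K=np.array(i["camera_matrix"]);D=np.array([i["k1"],0,0,0,0.])
    E=np.array(i["extrinsics"]) if n!="wrist" else T@np.array(i["hand_eye"])
    return K,D,E
def ray(c,px):
    K,D,E=c;u=cv2.undistortPoints(np.array(px,float).reshape(-1,1,2),K,D).reshape(-1,2)
    d=np.c_[u,np.ones(len(u))]@E[:3,:3].T
    return E[:3,3],d
def atz(c,px,z):
    o,d=ray(c,px);return o+d*((z-o[2])/d[:,2])[:,None]
def proj(c,P):
    K,D,E=c;I=np.linalg.inv(E)
    return cv2.projectPoints(np.array(P,float).reshape(-1,1,3),cv2.Rodrigues(I[:3,:3])[0],I[:3,3],K,D)[0].reshape(-1,2)
def snap(n,fn=None):
    T=T_tool() if n=="wrist" else None
    im=camera(n)
    if fn: cv2.imwrite("pics/"+fn,im[:,:,::-1]); 
    return im,cam(n,T)
E
python3 - <<'E'
from h import *
z=dict(stand=0,rails_mid=100,drawer_front=42,head=100,oil_filter=0,cleaner=0,wrench=5)
for n in("top","side"):
    im,c=snap(n)
    for k,v in z.items():
        for r in spot_point(n,k)[:2]:
            print(n,k,round(r["confidence"],2),np.round(r["location"],1),atz(c,r["location"],v)[0].round(1))
print(read_time_s())
E
```

```text
top stand 0.94 [301.  204.6] [618.6  85.6   0. ]
top rails_mid 0.58 [330.1 195.7] [628.7 -18.4 100. ]
top drawer_front 0.75 [174.4 215.3] [573.5 535.8  42. ]
top drawer_front 0.71 [332.3 240.2] [481.3 -26.1  42. ]
top head 0.61 [272.9 211.5] [574.1 178.7 100. ]
top oil_filter 0.86 [305.3 167.8] [758.9  69.8   0. ]
top oil_filter 0.52 [431.6 256.5] [ 425.4 -384.     0. ]
top cleaner 0.53 [374.1 194.7] [ 654.4 -184.     0. ]
top wrench 0.7 [276.7 244.2] [472.6 172.7   5. ]
side rails_mid 0.95 [303.6 191.6] [633.7   4.3 100. ]
side drawer_front 0.93 [352.2 205. ] [481.6 -22.2  42. ]
side head 0.55 [305.4 229.2] [597.  170.8 100. ]
side cleaner 0.93 [308.2 179.8] [ 655.4 -183.7    0. ]
side wrench 0.81 [350.5 253.5] [465.6 155.7   5. ]
side wrench 0.43 [257.  225.8] [772.7  81.8   5. ]
0.95
```

Run:
```python
from h import *
M=np.array([[0,0,-1],[0,-1,0],[-1,0,0]],float)
rpy=R.from_matrix(M).as_euler('xyz',degrees=True);print(rpy)
print(read_joint_pos())
p=[560,85,400]
print(ik(p,rpy))
try:
    move_pose(p,rpy)
except MotionError as e: print(e)
print(read_position(),read_time_s(),read_joint_pos())
im,c=snap("wrist","b_w.png")
for k,z in dict(stand=0,rails_mid=100,drawer_front=42,head=100).items():
    for r in spot_point("wrist",k)[:2]: print(k,r["confidence"],r["location"],atz(c,r["location"],z)[0].round(1))
r=trace("wrist","head")
print([(x["confidence"],x["location"]) for x in r])
np.savez("b.npz",T=T_tool(),m=r[0]["pixels"] if r else 0)
```

```text
[180.  90.   0.]
[-7.11046093e+01  2.42396514e+01  9.33879906e+01 -2.43292020e-03
  6.23727431e+01 -1.08851007e+00]
[ 7.42696546e+00  9.50187270e+00  8.68572195e+01 -2.54444375e-14
  8.36409078e+01  9.74269655e+01]
[560.04956722  84.34488635 399.72485203] 3.7083 [ 7.36663435e+00  9.52094949e+00  8.68677062e+01 -1.02251363e-02
  8.36394063e+01  9.74163371e+01]
stand 0.86 [316.8, 124.7] [617.9  86.3  -0. ]
rails_mid 0.69 [380.8, 121.6] [624.8 -14.9 100. ]
drawer_front 0.8 [374.6, 196.7] [487.8 -21.7  42. ]
head 0.71 [264.9, 146.0] [586.7 168.9 100. ]
[(0.88, [262.0, 144.3])]<sys>:0: UserWarning: Gimbal lock detected. Setting third angle to zero since it is not possible to uniquely determine all angles.
```

View pics/b_w.png

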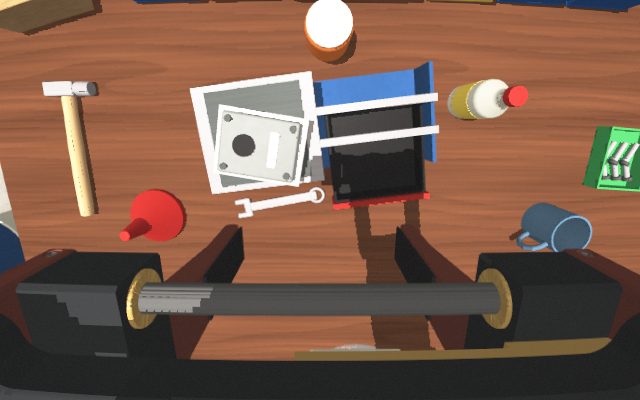

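The wrist view shows the deck plate with corners at about (193,89), (311,72), (215,192), rails ending near (437,97) and (438,129), drawer front along (333,205)-(429,195), and the head turned roughly 15° relative to the deck. I'll zoom in for exact corners.

```bash
python3 -c "
import cv2
im=cv2.imread('pics/b_w.png')[50:225,180:450]
cv2.imwrite('pics/b_z.png',cv2.resize(im,None,fx=2.9,fy=2.9,interpolation=cv2.INTER_CUBIC))"
```

```text
(no output)
```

View pics/b_z.png

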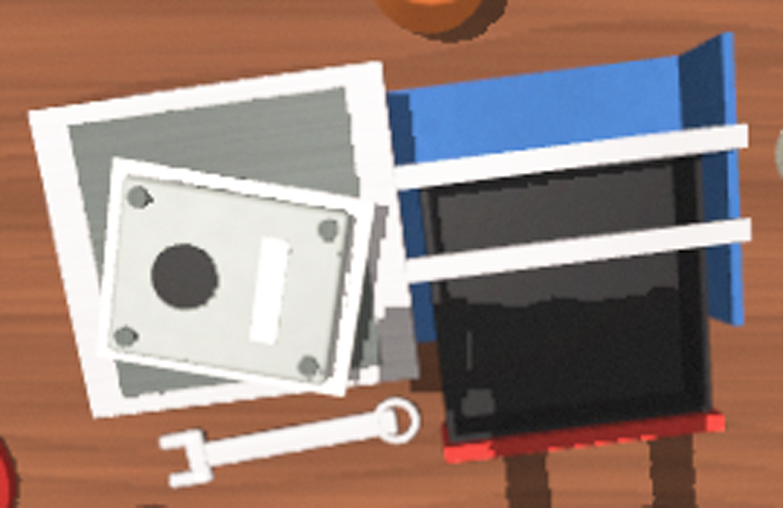

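```bash
cat > fit.py <<'E'
from h import *
from scipy.optimize import least_squares
def tr(p,P):
    P=np.array(P,float);a=np.radians(p[2]);c,s=np.cos(a),np.sin(a)
    return np.c_[p[0]+c*P[:,0]-s*P[:,1],p[1]+s*P[:,0]+c*P[:,1],P[:,2]]
def fitpose(c,px,P,p0):
    r=least_squares(lambda p:(proj(c,tr(p,P))-px).ravel(),p0,x_scale=[10,10,1]);return r.x,r.fun.reshape(-1,2)
def inst(p,Q):
    Q=np.atleast_2d(Q);a=np.radians(p[2]);d=Q[:,:2]-p[:2]
    return np.c_[np.cos(a)*d[:,0]+np.sin(a)*d[:,1],-np.sin(a)*d[:,0]+np.cos(a)*d[:,1]]
E
python3 - <<'E'
from fit import *
c=cam("wrist",np.load("b.npz")["T"])
f=lambda L:np.array(L,float)/2.9+[180,50]
px=f([(30,112),(380,62),(95,416),(418,379),(747,124),(748,146),(750,218),(751,241)])
P=[(85,190,100),(85,0,100),(-85,190,100),(-85,0,100),(31,-190,100),(19,-190,100),(-19,-190,100),(-31,-190,100)]
s,r=fitpose(c,px,P,[618,86,5]);print("stand",s.round(2),r.round(1).tolist())
hp=f([(115,157),(375,203),(345,396),(97,355)])
HP=[(50,65,140),(50,-65,140),(-50,-65,140),(-50,65,140)]
h,r=fitpose(c,hp,HP,[590,169,-10]);print("head",h.round(2),r.round(1).tolist(),inst(s,[h]))
d=atz(c,f([(446,461),(724,430)]),72);print("drawer",d.round(1),inst(s,d).round(1))
np.savez("pose.npz",s=s,h=h)
E
```

```text
stand [615.15  83.68   7.14] [[-0.6, -0.2], [0.5, -0.2], [-0.6, 0.7], [0.7, -0.4], [-0.0, -0.1], [-0.1, 0.3], [0.1, 0.2], [-0.0, -0.1]]
head [589.4  169.3   -9.78] [[0.1, 0.2], [0.0, -0.2], [-0.3, 0.0], [0.2, -0.1]] [[-14.92033893  88.16037996]]
drawer [[ 473.1   56.3   72. ]
 [ 492.8 -114.    72. ]] [[-144.4   -9.5]
 [-146.  -181. ]]
```

Stand pose fits to under 1 px: (615, 84, yaw 7.1°). The head sits at stand (-15, 88), turned -17° relative to it. The drawer is about 55 mm open. Drawer push first.

```bash
cat >> fit.py <<'E'
import os
S=np.load("pose.npz")["s"] if os.path.exists("pose.npz") else None
def W(x,y,z): return tr(S,[(x,y,z)])[0]
def O(a): return [180,90,S[2]+a]
def fs():  # force in stand frame
    f=np.array(read_force());a=np.radians(S[2]);return np.array([np.cos(a)*f[0]+np.sin(a)*f[1],-np.sin(a)*f[0]+np.cos(a)*f[1],f[2]])
def where(): 
    p=read_position();return np.r_[inst(S,[p])[0],p[2]]
E
python3 - <<'E'
from fit import *
move_pose(W(-178,-95,140),O(0)); line_to(W(-178,-95,49),max_speed=150)
f0=fs();print(where().round(1),f0.round(1),read_time_s())
line_to(W(-110,-95,49),max_speed=60)
print(where().round(1),(fs()-f0).round(1),read_time_s())
for x in np.arange(-107,-92,1.5):
    line_to(W(x,-95,49),max_speed=40); f=fs()-f0
    print(x,where().round(1),f.round(1))
    if f[0]<-10: break
print(read_time_s())
snap("wrist","c_w.png"); snap("top","c_t.png")
E
```

```text
[-177.2  -95.    49.6] [-0.4  0.2  0.1] 5.9333
[-110.5  -94.9   48.9] [0.3 0.2 0.5] 7.2167
-107.0 [-106.8  -95.    49.1] [-0.2 -0.7 -0.6]
-105.5 [-105.4  -95.    49. ] [-0.1 -0.2  0.3]
-104.0 [-103.9  -95.    49. ] [ 0.6  0.8 -0.5]
-102.5 [-102.4  -95.    49. ] [-0.1 -0.4 -1. ]
-101.0 [-100.9  -95.    49. ] [ 0.4  0.2 -1.3]
-99.5 [-99.4 -95.   49. ] [ 1.   0.2 -1. ]
-98.0 [-97.9 -95.   49. ] [0.8 0.3 0.6]
-96.5 [-96.4 -95.   49. ] [ 0.4  0.7 -0.6]
-95.0 [-94.9 -95.   49. ] [-0.1  0.2 -0.5]
-93.5 [-93.4 -95.   49. ] [ 0.1 -0.4 -0.4]
9.7167
```

View pics/c_w.png

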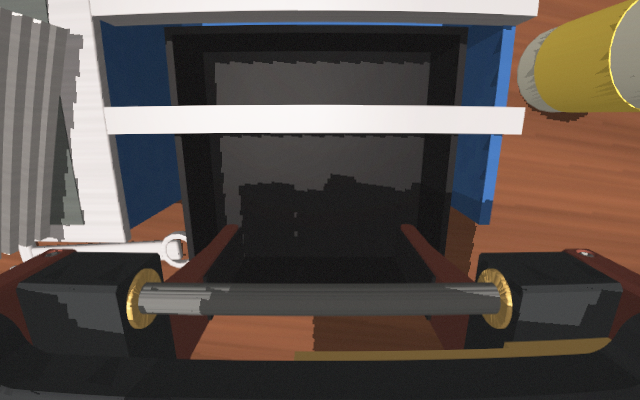

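```bash
python3 -c "
import cv2
im=cv2.imread('pics/c_t.png')[130:290,200:420]
cv2.imwrite('pics/c_tz.png',cv2.resize(im,None,fx=3.5,fy=3.5,interpolation=cv2.INTER_CUBIC))"
```

```text
(no output)
```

View pics/c_tz.png

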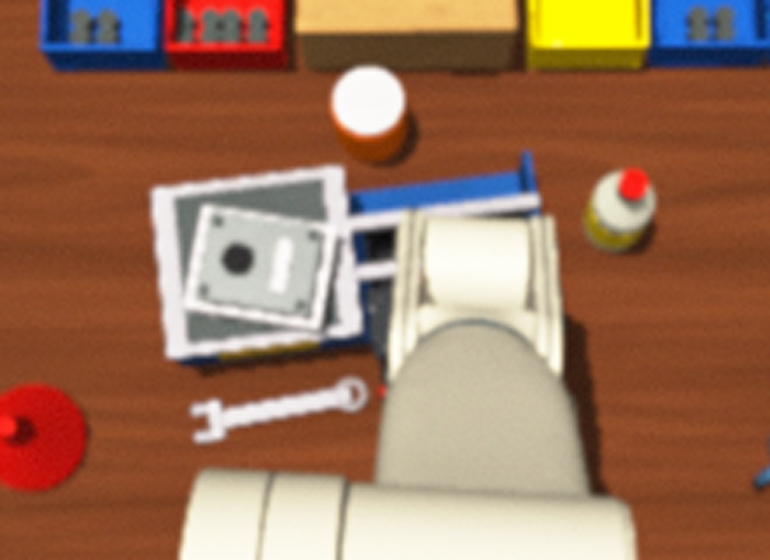

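Run:
```python
from fit import *
T=T_tool();c=cam("wrist",T);t=cam("top")
tip=T@np.array([[11,0,0,1],[11,50,0,1],[11,-50,0,1]]).T
print("tips",tip.T[:,:3].round(1),proj(c,tip.T[:,:3]).round(0).tolist())
for x in(-145,-85,-135): print(x,proj(c,[W(x,-9,72),W(x,-181,72)]).round(0).tolist(),proj(t,[W(x,-9,72),W(x,-181,72)]).round(0).tolist(), "bottom",proj(c,[W(x,-9,12),W(x,-181,12)]).round(0).tolist())
print(proj(c,[W(85,0,100),W(-31,-190,100),W(31,-190,100)]).round())
r=trace("top","drip_drawer");print([(q["confidence"],np.array(q["location"]).round()) for q in r])
r=trace("wrist","drip_drawer");print([(q["confidence"],np.array(q["location"]).round()) for q in r])
```

```text
tips [[534.2 -22.2  38. ]
 [540.4 -71.8  38. ]
 [528.   27.4  38. ]] [[317.0, 221.0], [388.0, 221.0], [245.0, 221.0]]
-145 [[183.0, 313.0], [450.0, 313.0]] [[309.0, 242.0], [358.0, 235.0]] bottom [[213.0, 269.0], [420.0, 269.0]]
-85 [[170.0, 225.0], [462.0, 226.0]] [[306.0, 225.0], [355.0, 218.0]] bottom [[206.0, 199.0], [427.0, 199.0]]
-135 [[181.0, 300.0], [452.0, 300.0]] [[308.0, 239.0], [357.0, 233.0]] bottom [[212.0, 258.0], [422.0, 258.0]]
[[  79. -153.]
 [ 522.  135.]
 [ 541.  -13.]]
[(0.65, array([312., 200.]))]
[(0.83, array([317., 153.]))]
```

Run:
```python
from fit import *
c=cam("wrist",T_tool())
b=cam("wrist",np.load("b.npz")["T"])
f=lambda L:np.array(L,float)/2.9+[180,50]
for z in(14,30,40,50,60,70):
  print(z,"b back edge",inst(S,atz(b,f([(425,190),(702,160)]),z)).round(0).tolist(),"c",inst(S,atz(c,[(166,28),(466,28)],z)).round(0).tolist())
print(fs().round(2),where().round(1),read_joint_torque(),read_finger_gap())
im,_=snap("side","c_s.png")
cv2.imwrite("pics/c_sz.png",cv2.resize(im[120:300,220:440,::-1],None,fx=3.3,fy=3.3,interpolation=cv2.INTER_CUBIC))
```

```text
14 b back edge [[17.0, -17.0], [15.0, -193.0]] c [[37.0, 8.0], [37.0, -197.0]]
30 b back edge [[17.0, -17.0], [15.0, -188.0]] c [[33.0, 1.0], [33.0, -190.0]]
40 b back edge [[17.0, -16.0], [15.0, -185.0]] c [[30.0, -4.0], [30.0, -186.0]]
50 b back edge [[17.0, -16.0], [15.0, -181.0]] c [[27.0, -8.0], [27.0, -181.0]]
60 b back edge [[17.0, -16.0], [15.0, -178.0]] c [[24.0, -13.0], [24.0, -177.0]]
70 b back edge [[17.0, -16.0], [15.0, -175.0]] c [[22.0, -18.0], [22.0, -172.0]]
[-0.41 -0.82  0.4 ] [-93.6 -95.   49. ] [ 5.40124165e-03 -5.03435397e+01 -1.81066364e+01  1.86557940e-02
 -6.90783584e-02  2.10642366e-05] 1.0020728417816027
```

View pics/c_sz.png

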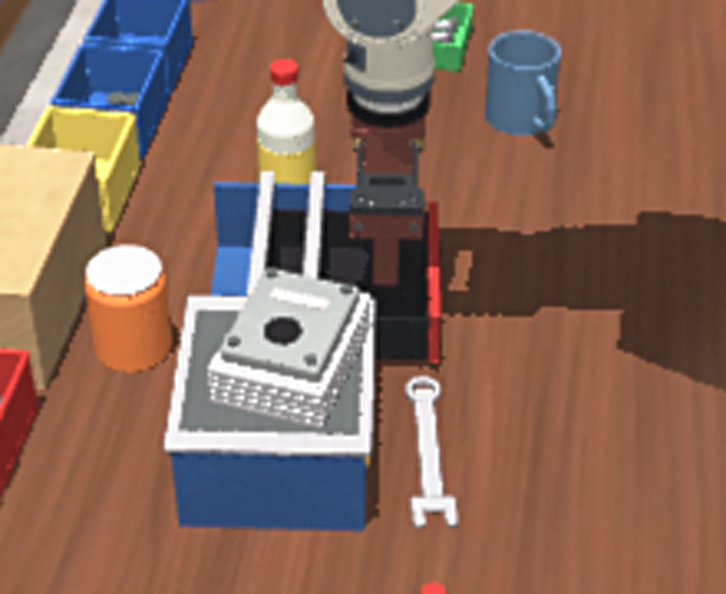

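The side view shows the fingers inside the tray, behind the red panel (zoomed x≈430). So the drawer hasn't closed, though no contact force was felt. I'll lift straight out and re-measure before trying again.

Run:
```python
from fit import *
line_to(W(-93,-95,170),max_speed=200)
line_to(W(-150,-95,330),max_speed=250)
im,c=snap("wrist","d_w.png"); np.savez("d.npz",T=T_tool())
cv2.imwrite("pics/d_wz.png",cv2.resize(im[0:260,150:500,::-1],None,fx=2.2,fy=2.2,interpolation=cv2.INTER_CUBIC))
print(where(),read_time_s())
for x in(-145,-85,-135): print(x,proj(c,[W(x,-9,72),W(x,-181,72)]).round(0).tolist())
```

```text
[-150.6864423   -94.80395979  327.98553748] 11.6083
-145 [[260.0, 162.0], [376.0, 163.0]]
-85 [[258.0, 121.0], [378.0, 121.0]]
-135 [[259.0, 156.0], [376.0, 156.0]]
```

View pics/d_wz.png

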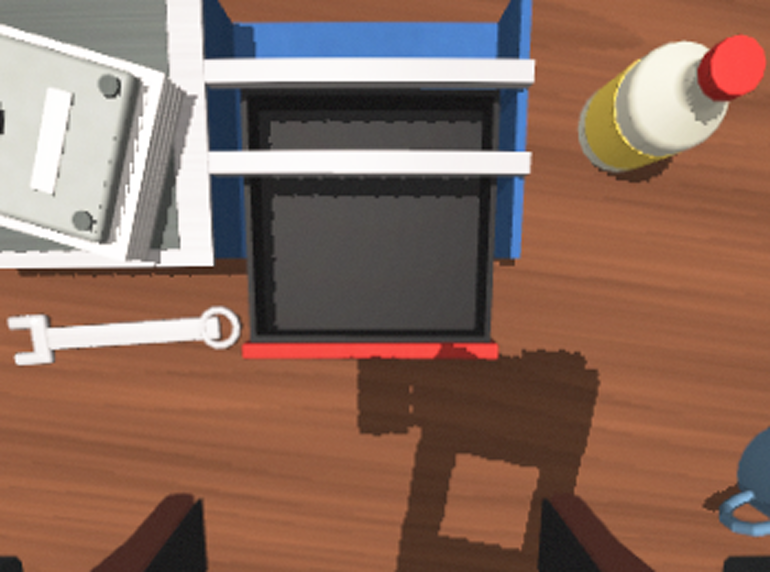

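Run:
```python
from fit import *
line_to(W(-185,-95,120),max_speed=250)
line_to(W(-185,-95,45),max_speed=150)
f0=fs()
im,_=snap("side");A=[im[150:260,300:400,::-1]]
print(where().round(1),read_time_s())
for x in (-165,-158,-154,-150,-146,-142,-138):
    line_to(W(x,-95,45),max_speed=40); print(x,where().round(1),(fs()-f0).round(1))
    if x in(-165,-154,-138): im,_=snap("side"); A.append(im[150:260,300:400,::-1])
cv2.imwrite("pics/e.png",cv2.resize(np.hstack(A),None,fx=2,fy=2,interpolation=cv2.INTER_CUBIC));print(read_time_s())
```

```text
[-184.   -95.2   46. ] 13.3083
-165 [-165.2  -94.9   44.9] [ 0.9 -0.  -0.6]
-158 [-157.6  -95.    45. ] [-0.2 -0.4 -0.4]
-154 [-153.7  -95.    45. ] [0.7 0.3 0.4]
-150 [-149.6  -95.    45. ] [-1.   0.4 -0.5]
-146 [-145.5  -95.    45. ] [ 0.  -0.1 -0.2]
-142 [-141.5  -95.    45. ] [-0.3  0.3  0.1]
-138 [-137.5  -95.    45. ] [ 0.1  0.1 -0.9]
15.6833
```

View pics/e.png

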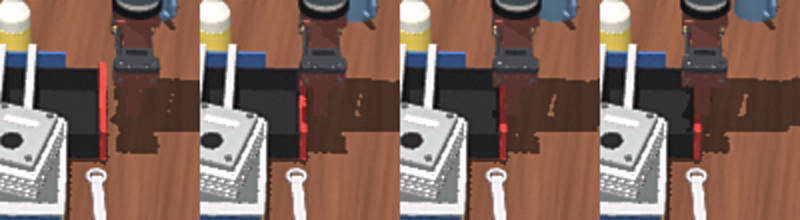

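The drawer does move this time: the panel's column in the last side crop shifted by about 6 px. I'll continue slowly, checking as I go.

Run:
```python
from fit import *
A=[]
for x in (-130,-122,-114):
    line_to(W(x,-95,45),max_speed=30); print(x,where().round(1),fs().round(1))
    im,_=snap("side"); A.append(im[150:260,300:400,::-1])
im,_=snap("wrist","f_w.png")
cv2.imwrite("pics/f.png",cv2.resize(np.hstack(A),None,fx=2.6,fy=2.6,interpolation=cv2.INTER_CUBIC));print(read_time_s())
```

```text
-130 [-129.5  -95.    45. ] [0.5 0.1 1.7]
-122 [-121.5  -95.    45. ] [0.5 0.  0. ]
-114 [-113.5  -95.    45. ] [ 0.3 -0.2  0.6]
17.1333
```

View pics/f.png

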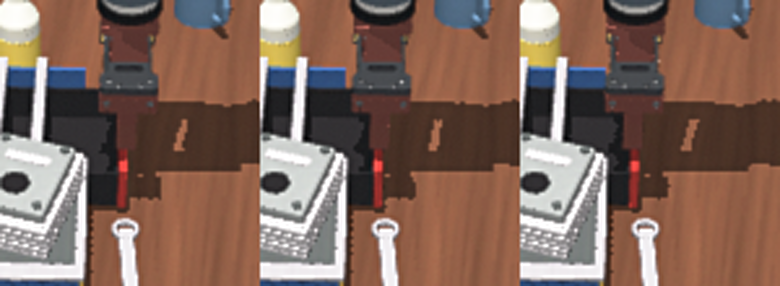

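View pics/f_w.png

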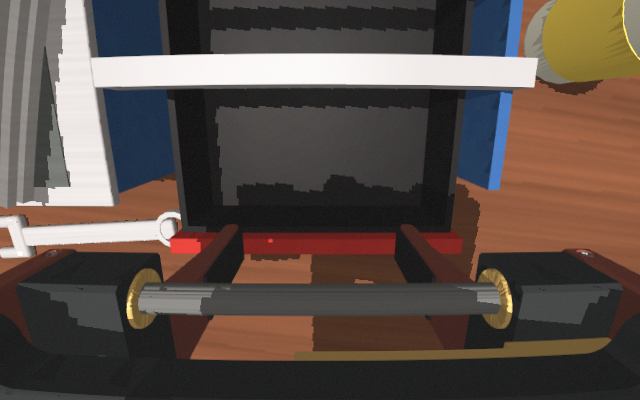

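Run:
```python
from fit import *
c=cam("wrist",T_tool())
print(inst(S,atz(c,[(320,254),(320,233),(176,252)],72)).round(1))
print(proj(c,[W(-103,-45,72),W(-113,-45,72),W(-123,-45,72)]).round())
c=cam("side");print(proj(c,[W(x,-9,72) for x in(-145,-120,-100,-90)]).round(1))
```

```text
[[-121.3  -97.2]
 [-108.2  -97.2]
 [-120.4  -12.3]]
[[229. 224.]
 [230. 241.]
 [231. 256.]]
[[352.7 214.6]
 [344.5 214.4]
 [337.9 214.3]
 [334.7 214.2]]
```

The wrist view shows the panel (rows 233–254) at about -121 while the finger spans -123..-103. So the fingers are overlapping the panel's plane and only dragging it. Contact at tip height 34–38 is evidently poor, so I'll lift out and push much lower.

Run:
```python
from fit import *
line_to(W(-113.5,-97,95),max_speed=150)
line_to(W(-150,-97,95),max_speed=200)
line_to(W(-150,-97,29),max_speed=150)
f0=fs();print(where().round(1),read_time_s())
A=[]
for x in (-133,-128,-122,-116):
    line_to(W(x,-97,29),max_speed=30); print(x,where().round(1),(fs()-f0).round(1))
    im,_=snap("side"); A.append(im[150:260,300:400,::-1])
snap("wrist","g_w.png")
cv2.imwrite("pics/g.png",cv2.resize(np.hstack(A),None,fx=2,fy=2,interpolation=cv2.INTER_CUBIC));print(read_time_s())
```

```text
[-149.4  -97.    28.9] 18.5417
-133 [-133.   -97.    28.9] [-0.2  0.3  1. ]
-128 [-128.   -96.9   28.9] [-0.7  0.3  0.3]
-122 [-121.4  -97.1   29. ] [ 0.5 -0.2  0.2]
-116 [-115.4  -97.1   29. ] [-0.3  0.2 -1.1]
20.525
```

View pics/g.png

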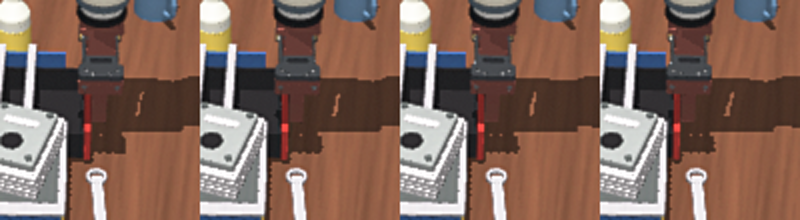

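View pics/g_w.png

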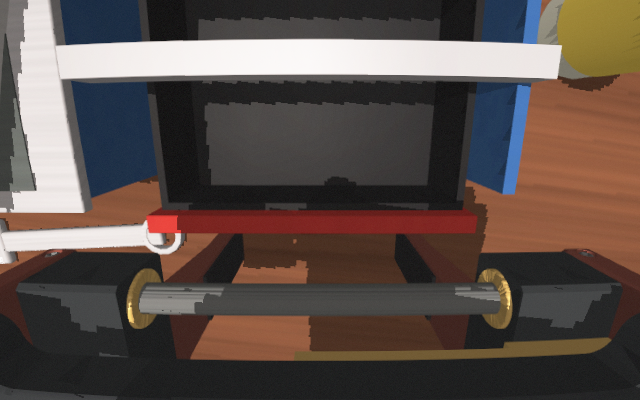

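Now the panel is ahead of the fingers and moving with them. Pushing on to the stop.

Run:
```python
from fit import *
f0=fs()
line_to(W(-104,-97,29),max_speed=30)
for x in np.arange(-102,-90,1.0):
    line_to(W(x,-97,29),max_speed=25); f=fs()-f0
    print(x,where().round(1),f.round(1))
    if f[0]<-7: break
snap("wrist","h_w.png"); c=cam("wrist",T_tool())
print(proj(c,[W(-90,-9,72),W(-90,-181,72),W(-85,-9,72)]).round(), read_time_s())
```

```text
-102.0 [-101.9  -97.    29. ] [-0.   0.6  0.4]
-101.0 [-101.2  -97.    29. ] [-1.6  1.1  0.7]
-100.0 [-100.6  -97.    28.9] [-5.   0.4  4. ]
-99.0 [-100.6  -96.9   28.8] [-7.4 -0.2  5.6]
[[149. 235.]
 [476. 235.]
 [147. 226.]] 22.125
```

View pics/h_w.png

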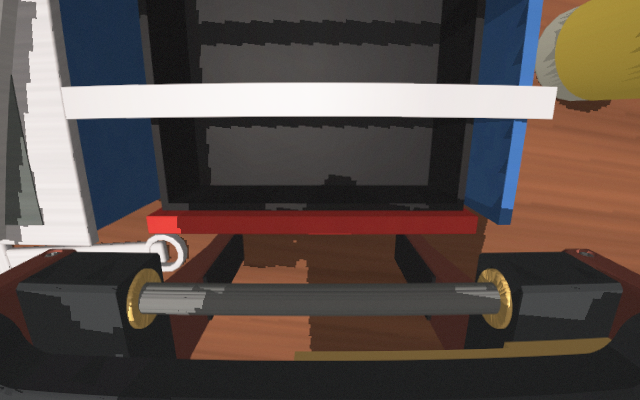

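Force rose at TCP -100.6 and the panel's outer edge is at row ~234.5, against 235 predicted for home. So the drawer is home. Now I'll back off and push the head's robot-side face with both open fingers, slowly, to square it.

Run:
```python
from fit import *
line_to(W(-125,-97,35),max_speed=150)
line_to(W(-130,-97,150),max_speed=250)
line_to(W(-112,88,150),max_speed=250)
line_to(W(-112,88,115.5),max_speed=120)
f0=fs();print(where().round(1),read_time_s())
for x in (-90,-80,-70):
    line_to(W(x,88,115.5),max_speed=40); print(where().round(1),(fs()-f0).round(1))
snap("wrist","i_w.png");snap("side","i_s.png");print(read_time_s())
im=cv2.imread("pics/i_s.png");cv2.imwrite("pics/i_sz.png",cv2.resize(im[130:290,230:400],None,fx=3.5,fy=3.5))
```

```text
[-112.2   87.1  115.3] 24.3833
[-90.2  88.  115.3] [-1.3 -0.2  0.2]
[-79.8  88.  115.5] [-0.5 -0.4  0.3]
[-69.8  88.  115.5] [-1.1 -0.3  0.3]
25.9833
```

View pics/i_w.png

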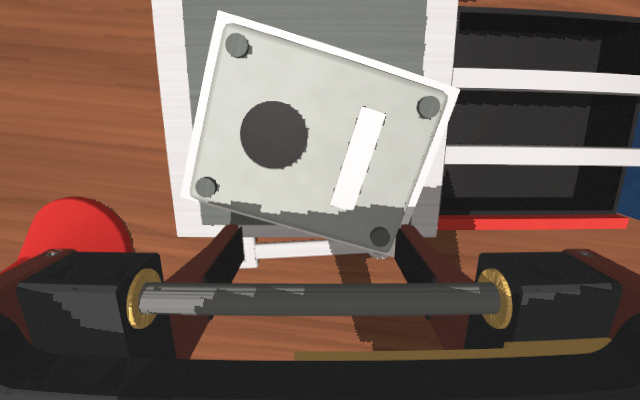

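View pics/i_sz.png

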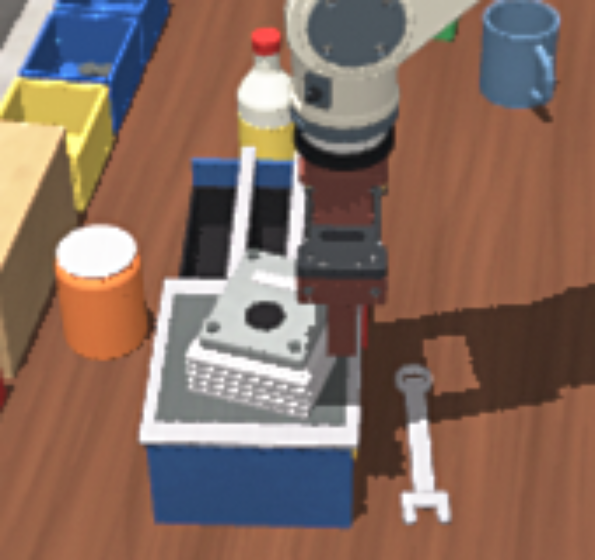

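Run:
```python
from fit import *
c=cam("wrist",T_tool())
h,r=fitpose(c,[(219,10),(460,89),(181,197),(397,254)],[(50,65,140),(50,-65,140),(-50,65,140),(-50,-65,140)],[590,169,-10])
print(h,inst(S,[h]),h[2]-S[2],r.round(1).tolist())
print(inst(S,atz(c,[(219,10),(460,89),(181,197)],140)))
```

```text
[589.98902446 169.5616212   -9.26775781] [[-14.30117155  88.34710757]] -16.40414376905764 [[-1.2, -0.5], [1.7, -1.4], [0.0, 0.1], [-0.4, 2.8]]
[[ 51.77655473 135.98639285]
 [ 14.58629254  12.71676816]
 [-43.86664874 164.82213554]]
```

Run:
```python
from fit import *
im=cv2.imread("pics/i_w.png")
cv2.imwrite("pics/i_wz.png",cv2.resize(im[180:320,330:480],None,fx=4,fy=4,interpolation=cv2.INTER_CUBIC))
c=cam("wrist",T_tool());T=T_tool()
for a in(11,0,-8,-27): 
  q=[(T@np.array([a,y,z,1]))[:3] for y in(44,57) for z in(-10,10)]
  print(a,proj(c,q).round().tolist(),inst(S,q).round().tolist())
```

```text
11 [[380.0, 207.0], [379.0, 234.0], [399.0, 207.0], [397.0, 234.0]] [[-60.0, 44.0], [-80.0, 44.0], [-60.0, 31.0], [-80.0, 31.0]]
0 [[384.0, 212.0], [382.0, 240.0], [403.0, 212.0], [401.0, 240.0]] [[-60.0, 44.0], [-80.0, 44.0], [-60.0, 31.0], [-80.0, 31.0]]
-8 [[386.0, 215.0], [384.0, 245.0], [407.0, 215.0], [404.0, 245.0]] [[-60.0, 44.0], [-80.0, 44.0], [-60.0, 31.0], [-80.0, 31.0]]
-27 [[393.0, 226.0], [391.0, 258.0], [416.0, 226.0], [413.0, 258.0]] [[-60.0, 44.0], [-80.0, 44.0], [-60.0, 31.0], [-80.0, 31.0]]
```

View pics/i_wz.png

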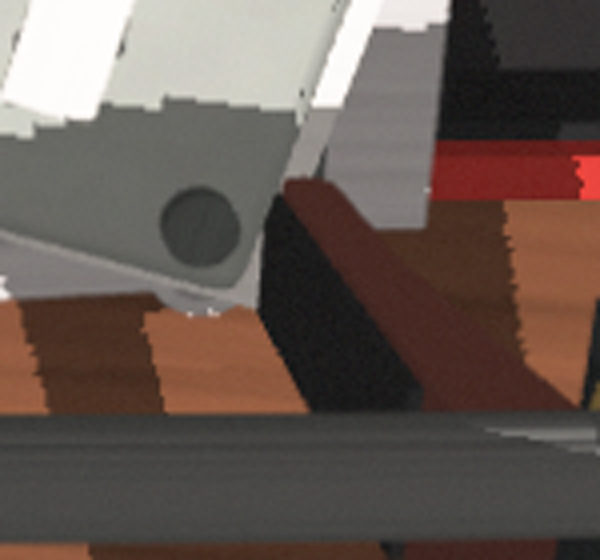

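Run:
```python
from fit import *
c=cam("side")
for z in(104,120,142,150,160,170,184,200,220): print(z,(( proj(c,[W(-70,140,z)])[0]-[230,130])*3.5).round())
c=cam("wrist",T_tool());T=T_tool()
for a in(-20,-27,-32,-38,-45):
  q=[(T@np.array([a,y,z,1]))[:3] for y in(44,50,57) for z in(-10,10)]
  print(a,proj(c,q).round(1).tolist())
print(tip_extent() if callable(tip_extent) else tip_extent)
```

```text
104 [339. 390.]
120 [339. 375.]
142 [339. 355.]
150 [339. 348.]
160 [339. 338.]
170 [339. 329.]
184 [339. 316.]
200 [339. 300.]
220 [339. 280.]
-20 [[390.5, 221.7], [388.4, 252.8], [400.6, 221.7], [398.2, 252.7], [412.3, 221.7], [409.6, 252.7]]
-27 [[393.3, 225.8], [391.1, 257.8], [403.8, 225.8], [401.2, 257.8], [415.9, 225.7], [413.0, 257.7]]
-32 [[395.5, 228.9], [393.1, 261.7], [406.2, 228.8], [403.5, 261.7], [418.7, 228.8], [415.6, 261.6]]
-38 [[398.2, 232.8], [395.6, 266.6], [409.3, 232.8], [406.4, 266.6], [422.2, 232.7], [418.9, 266.5]]
-45 [[401.6, 237.8], [398.8, 272.8], [413.2, 237.7], [410.0, 272.8], [426.6, 237.7], [423.0, 272.7]]
11.0
```

Side and wrist views agree that the fingertips really end about 27 mm behind the TCP: z≈142 with the TCP at 115.5, not 104. That explains both misses. The head hasn't moved. I'll use tip = TCP z + 26.5, back off and lower, keeping the body above 160.

Run:
```python
from fit import *
line_to(W(-112,98,116),max_speed=200)
line_to(W(-112,98,96),max_speed=120)
f0=fs();print(where().round(1),f0.round(1),read_time_s())
for x in (-90,-75,-60,-52):
    line_to(W(x,98,96),max_speed=40); print(where().round(1),(fs()-f0).round(1))
snap("wrist","j_w.png");print(read_time_s())
```

```text
[-111.7   97.8   95.6] [ 0.1  0.  -0.8] 26.6667
[-89.9  98.   96. ] [-0.3 -0.2  0.6]
[-74.3  98.1  96.1] [-0.5  0.6  1.2]
[-59.3  98.1  96.1] [-1.3 -0.4  0.2]
[-51.5  98.1  96.1] [-0.  -0.1  0.1]
28.8167
```

View pics/j_w.png

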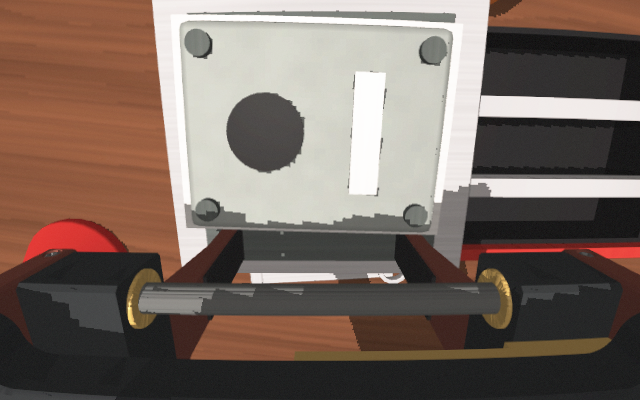

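Pushing works: the head is nearly square, with about 1–2° left. I'll finish flush, then lift and measure.

Run:
```python
from fit import *
line_to(W(-45,95,96),max_speed=40)
line_to(W(-75,95,96),max_speed=150)
line_to(W(-75,95,270),max_speed=250)
im,c=snap("wrist","k_w.png");np.savez("k.npz",T=T_tool());print(read_time_s(),where())
for p in [(13,90)]: print(proj(c,tr(S,[(p[0]+a,p[1]+b,140) for a in(-50,50) for b in(-65,65)])).round())
cv2.imwrite("pics/k_wz.png",cv2.resize(im[0:230,120:480,::-1],None,fx=2.2,fy=2.2,interpolation=cv2.INTER_CUBIC))
```

```text
30.4083 [-75.85077696  94.84552059 268.24688947]
[[384. 149.]
 [260. 149.]
 [389.  46.]
 [255.  45.]]
```

View pics/k_wz.png

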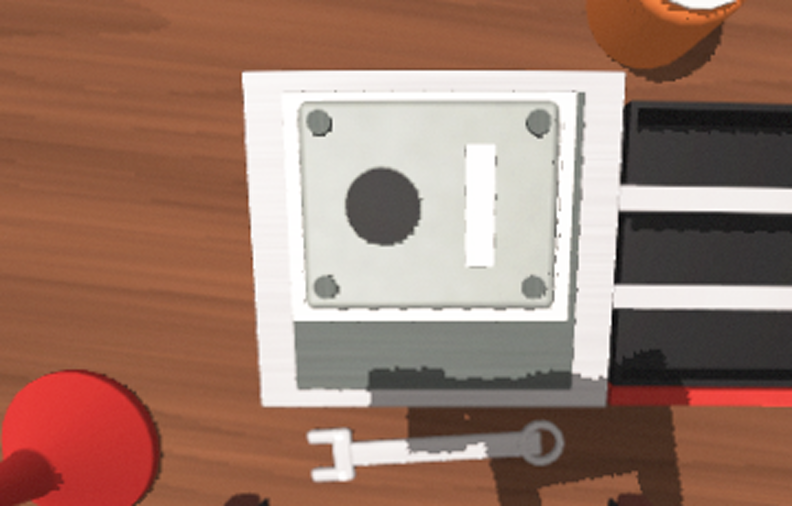

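Run:
```python
from fit import *
c=cam("wrist",np.load("k.npz")["T"]);g=lambda L:np.array(L)/2.2+[120,0]
h,r=fitpose(c,g([(282,92),(578,93),(568,321),(295,321)]),[(50,65,140),(50,-65,140),(-50,-65,140),(-50,65,140)],[620,170,7])
print(inst(S,[h]).round(1),h[2]-S[2],r.round(1).tolist())
s,r=fitpose(c,g([(243,72),(624,73),(608,405),(263,406)]),[(85,190,100),(85,0,100),(-85,0,100),(-85,190,100)],S)
print(s-S,r.round(1).tolist())
```

```text
[[15.4 96.3]] 0.05853500677997037 [[0.3, 0.3], [0.1, -0.2], [0.2, -0.1], [-0.7, 0.0]]
[-0.00351587 -0.27923524  0.15514608] [[-0.8, -0.3], [1.2, -1.1], [-0.2, 1.0], [-0.3, 0.8]]
```

Square to 0.1° at stand (15.4, 96.3). Now I'll push it back 15.4 mm from the far side, then push from the +y end.

Run:
```python
from fit import *
line_to(W(98,96,200),max_speed=300)
line_to(W(98,96,96),max_speed=200)
f0=fs();print(where().round(1),read_time_s())
line_to(W(80,96,96),max_speed=80)
line_to(W(60.8,96,96),max_speed=40);print(where().round(1),(fs()-f0).round(1))
line_to(W(85,96,96),max_speed=150)
line_to(W(85,96,200),max_speed=250)
j=np.array(read_joint_pos())
for a in(90,-90): print(a,ik(W(0,190,150),O(a)))
print(read_time_s())
```

```text
[98.6 96.2 97.7] 31.85
[60.9 96.1 96.3] [ 3.1 -0.5  2.1]
90 [23.66252564 29.2980819  91.74081579  0.         58.96110232 16.52613968]
-90 None
33.7333
```

Run:
```python
from fit import *
move_pose(W(0,190,200),O(90))
im,c=snap("wrist","l_w.png");np.savez("l.npz",T=T_tool());print(read_time_s(),where())
print(proj(c,tr(S,[(a,96.3+b,140) for a in(-50,50) for b in(-65,65)])).round())
```

```text
35.0583 [-1.40762646e-01  1.89643112e+02  1.99244317e+02]
[[269. 354.]
 [262. 232.]
 [370. 354.]
 [377. 232.]]
```

View pics/l_w.png

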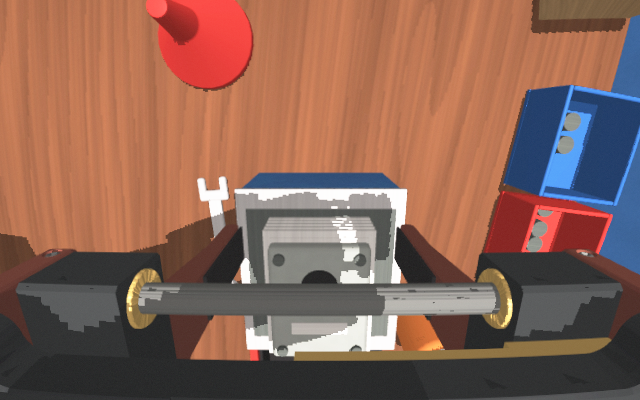

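The head is centred in the view, with its end edge at (262–377, 233) as predicted. Now the end push, in stages.

Run:
```python
from fit import *
line_to(W(0,190,96),max_speed=200)
f0=fs();print(where().round(1))
line_to(W(0,172,96),max_speed=80)
line_to(W(0,110,96),max_speed=40);print(where().round(1),(fs()-f0).round(1),read_time_s())
im,c=snap("wrist","m_w.png");im2,_=snap("top")
cv2.imwrite("pics/m.png",cv2.resize(im2[150:270,220:400,::-1],None,fx=4,fy=4,interpolation=cv2.INTER_CUBIC))
```

```text
[  0.7 190.1  96.6]
[  0. 110.  96.] [0.5 3.  0.7] 37.8
```

View pics/m_w.png

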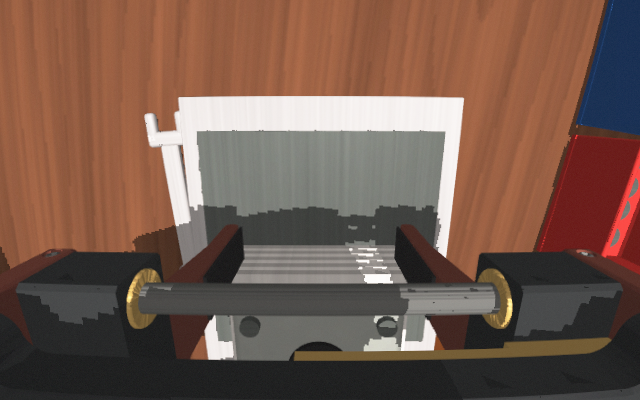

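View pics/m.png

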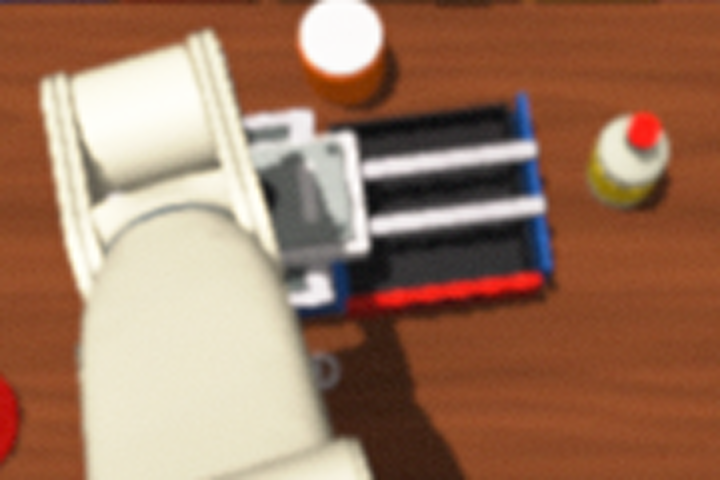

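The end edge and bolts (250,327), (386,327) are level between the fingers, so it is tracking straight. Continuing to the target.

Run:
```python
from fit import *
for y in(45,0,-19.4):
    line_to(W(0,y,96),max_speed=40);print(where().round(1),fs().round(1),read_time_s())
line_to(W(0,5,96),max_speed=100)
line_to(W(0,30,200),max_speed=250)
move_pose(W(-75,-95,300),O(0))
im,c=snap("wrist","n_w.png");np.savez("n.npz",T=T_tool());print(read_time_s(),where())
cv2.imwrite("pics/n_wz.png",cv2.resize(im[0:230,150:510,::-1],None,fx=2.2,fy=2.2,interpolation=cv2.INTER_CUBIC))
```

```text
[ 0.  44.9 96. ] [0.2 2.8 1.7] 39.675
[-0.1 -0.1 96. ] [-0.1  3.6  2.6] 40.95
[ -0.1 -19.9  95.8] [ 0.1 -0.6 -0.4] 41.5833
43.825 [-75.26390719 -94.78603792 298.83499752]
```

View pics/n_wz.png

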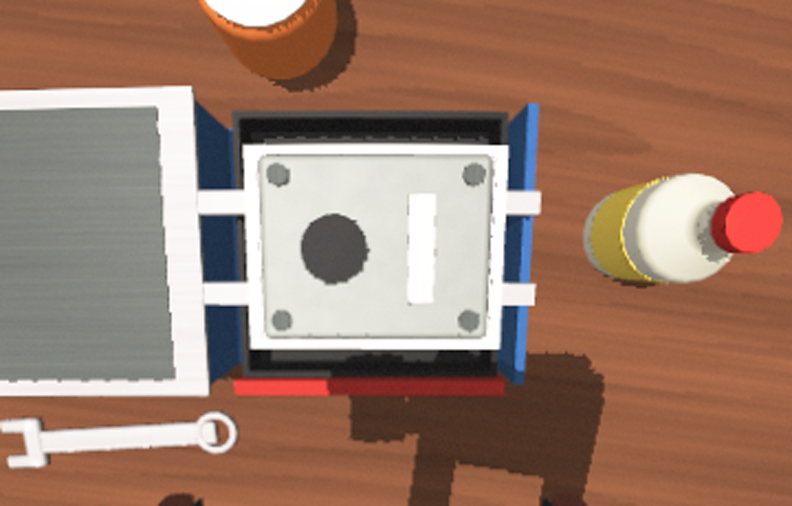

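Run:
```python
from fit import *
c=cam("wrist",np.load("n.npz")["T"]);g=lambda L:np.array(L)/2.2+[150,0]
h,r=fitpose(c,g([(243,145),(508,146),(500,349),(251,349)]),[(50,65,140),(50,-65,140),(-50,-65,140),(-50,65,140)],[620,-10,7])
print(inst(S,[h]).round(1),h[2]-S[2],r.round(1).tolist())
s,r=fitpose(c,g([(192,87),(209,395),(540,191),(540,215),(535,283),(535,304)]),[(85,0,100),(-85,0,100),(31,-190,100),(19,-190,100),(-19,-190,100),(-31,-190,100)],S)
print(s-S,r.round(1).tolist(),inst(s,[h]).round(1),h[2]-s[2])
print(inst(S,atz(c,g([(235,395),(503,395)]),72)).round(1))
```

```text
[[ -1.1 -98.3]] 0.07802003119707468 [[-0.0, 0.2], [0.2, -0.2], [-0.3, 0.0], [0.1, -0.1]]
[0.39087427 0.19582501 0.0434208 ] [[0.2, -0.4], [0.1, 0.5], [0.2, 0.2], [-0.3, -0.5], [0.2, 0.1], [-0.4, 0.2]] [[ -1.6 -98.4]] 0.03459923179566715
[[ -89.5   -9.5]
 [ -89.2 -180.2]]
```

Run:
```python
from fit import *
b=cam("wrist",np.load("b.npz")["T"]);n=cam("wrist",np.load("n.npz")["T"])
print("wrench ring",atz(b,np.array([(398,420)])/2.9+[180,50],8).round(),atz(n,np.array([(217,432)])/2.2+[150,0],8).round())
move_pose(W(-200,-95,350),O(0))
a=cv2.imread("pics/a_top.png").astype(int);im,_=snap("top","o_t.png");s,_=snap("side","o_s.png")
d=(abs(im[:,:,::-1].astype(int)-a).max(2)>60).astype(np.uint8)
cv2.imwrite("pics/o_d.png",d*255)
for k in("oil_filter","cleaner","wrench","mug","funnel","hammer","bolt_tray"):
    r=spot_point("top",k)[:1]; print(k,[(round(q["confidence"],2),np.round(q["location"])) for q in r])
print(read_time_s(),fs().round(1))
```

```text
wrench ring [[483.  86.   8.]] [[483.  86.   8.]]
oil_filter [(0.87, array([304., 164.]))]
cleaner []
wrench [(0.82, array([277., 242.]))]
mug [(0.81, array([429., 257.]))]
funnel [(0.81, array([207., 253.]))]
hammer [(0.77, array([173., 217.]))]
bolt_tray [(0.81, array([466., 219.]))]
44.875 [1.  0.3 0.3]
```

View pics/o_s.png

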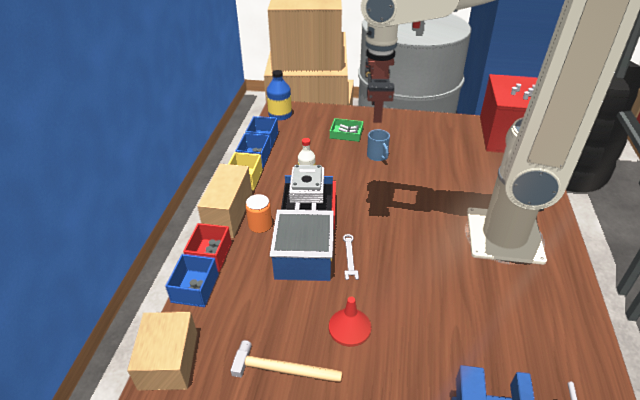

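View pics/o_d.png

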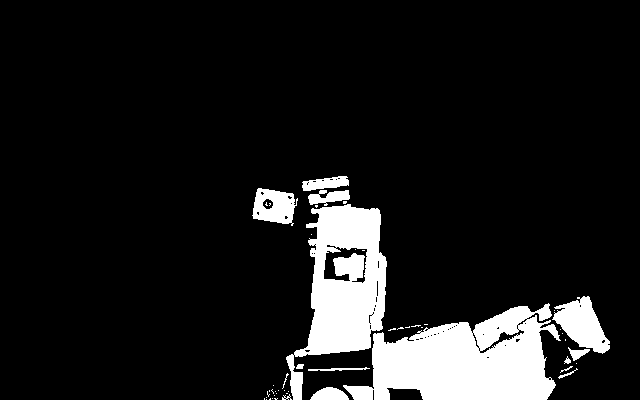

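The side view shows the head flat on the rails at about (307,183), the drawer shut at about (336,200), and all bystanders in place. The difference image shows only the head, the drawer and the arm as changed. Handing in.

```bash
python3 -c "
from workcell import *
print(finish_job(),read_time_s())"
```

```text
the job is handed in; nothing more can be done
the job is handed in; nothing more can be done
```

The drip drawer is home, and the head lies flat on the two rails, clear of the deck. I handed the job in at about 45 s of the allowed 72 s.

**What I did**
- **Drawer:** I pushed it until the force rose at the stop.
- **Head:** I squared it on the deck with the open fingers, pushed it back to centre, then pushed its end to slide it along onto the rails.

**Last checks, in the stand frame**
- **Drawer face:** it is at x about -89.5 mm; home is -90.
- **Head position:** its centre is at x about -1.1 mm (-1.6 mm when the stand was re-measured in the same picture) and y about -98. It spans y from about -33 to -163, clear of the deck edge at 0 and of the rail end at -190.
- **Head angle:** it is less than 0.1° off square, and it sits flat in the side view.
- **Bystanders:** the wrench ring measured at the same spot before and after. In the top pictures, only the head, drawer and arm changed. The network did not report the cleaner in the last top picture, but the camera views show it standing where it was.

**What went wrong or disagreed**
- **Finger length:** the fingertips end about 27 mm behind the TCP, not 11 mm ahead as stated. The first drawer push therefore passed over the panel without moving it, and the second only dragged it about 24 mm. My first push at the head also missed. After I corrected the height, contact was sound.
- **Force:** it never read above about 8 N when I sampled it between moves.

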